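Sweep walnut shells into the hatch of a prep board

ROBOT

A 7-joint arm with a two-finger parallel gripper is mounted at the origin on a cart in front of the work surface, level with it; the furniture and walls round the work are solid. World frame = base frame: x ahead of the robot, y to its left, z up, the work surface at z = 0. Lengths are in m, angles in rad, forces in N, time in s.
With the tool pointing down it reaches from about 0.4 to 0.85 m from the base axis. Payload 4.5 kg.
Tool frame: the origin (TCP) lies midway between the tips of the shut fingers; the grasp point (between the pads) lies behind it (r.grip_point_offset is the z of the grasp point in the tool frame, in m); z points along the fingers, y is the line along which they close (so a half turn about z gives the same grasp; the last joint's range is limited). The gripper opens to 88 mm and grips with 3 to 60 N. Pads are 18 mm wide; open, the fingers measure 123 mm over their backs; the gripper's body (75 mm by 187 mm) begins 45 mm behind the grasp point.
Start: joints at [0.034, 0.689, -0.195, 1.565, 0.157, 0.902, -0.215], TCP at [0.625, 0, 0.239] pointing down, gripper open.
Joint ranges: [-3.01, 3.01], [-0.46, 2.08], [-1.47, 1.51], [0.13, 2.56], [-1, 4.14], [0.04, 2.09], [-2.66, 2.66]. Speed limits (rad/s): [2.57, 2.57, 3.14, 3.14, 3.14, 3.14, 3.14].

INTERFACE

Orientations are given as a unit quaternion [x, y, z, w].
In Python, from plant import r, optics, workorder gives the robot as it stands.
- The arm moves only by the shell command python3 -m creep 'ROWS' [FORCE]. ROWS is JSON, a list of rows, each an object of numbers: "grip": the gripper command: -1 is shut, 1 is fully open, values between are in proportion; "tx", "ty", "tz": the shift along the tool's x, y, z in cm; "spin": the turn about the tool's z in degrees. In form: [{"grip": .., "tx": .., "ty": .., "tz": .., "spin": ..}, ...]. A call has 1 to 8 rows; each row shifts and turns the commanded pose from where the row before left it, along the tool's axes as they then stand; what a row does not reach is not made up. A row lasts 1/12 s, in which the tool goes at most 41.7 mm and 7.16 degrees, less where a joint would pass 70% of its speed; a pose out of reach is approached as far as the arm can. A call with a gripper value outside its range is refused whole. The fingers move at their own pace and stop on an object; FORCE is the grip in N (left out, the last holds). Time passes only in rows, so rows that do not move let the fingers close. It gives the time, the measured TCP pose, the force, the opening and the grip force at its end, in the units of the state.
- r.get_state(): the state, without advancing time (a new reading comes with each control period).
- optics.snapshot(name): name is "scene" or "side" or "wrist"; returns (picture, depth): 420x560x3 uint8, red, green, blue; 420x560 float32, m along the optical axis (not along the pixel's ray), 0 where there is no reading.
- optics.get_calibration(name): a dict with "fx", "fy", "cx", "cy" (pixels), "extrinsics" (4x4, takes a point from world to camera coordinates). Camera axes: x right, y down, z forward; pixel columns grow to the right and rows downward; lengths in m; the calibration is good to about 2 mm. A picture is of the moment at which its call begins: read the wrist's pose just before it. get_calibration takes no time and is no camera call; for the wrist camera it gives the pose at the moment of the call.
- workorder.finish_job(): hands the job in; it is judged then, once.
The state is a dict: "clock": time; "q": joint angles; "qd": joint speeds; "joint_torque": joint torques, N m; "tool_pos": TCP position; "eef_rot": TCP orientation; "contact_force": force on the tool from outside, world axes, zero at the start; "moment": the same for the moment, N m; "opening": opening from 0.0 (shut) to 1.0 (fully open); "finger_force": force on a finger pad.
Only numpy, scipy, OpenCV 4.12 (cv2) and the standard library are available. Lean on these libraries where they do the work, as an engineer would, in place of code of your own. Each camera call takes 0.05 s, during which the arm holds its last target. There are 200 camera calls.

TASK

The walnuts are cracked and their shells litter the prep board. With the closed fingertips, push the steel cover of the board's waste hatch fully open by its bar, sweep the three half walnut shells across the board and down through the hatch, then push the cover fully shut over them. Nothing is to be picked up, and the white pot and the wind-up timer on the board stay where they stand.

Things in the scene. Friction and masses are not known exactly. Their poses are not given: they have to be found in the camera images.
- prep_board: Fixed light wooden board, 280 (x) x 440 (y) x 64 mm high, flat top, no rims. Origin: centre of its underside, on the worktop; x points away from the robot, y left, turned with the board (up to 0.15 rad). Wood from y -100 to +220; hatch opening right front, x -125 to 0, y -200 to -100 mm, over a pan 59 mm deep; flush flat deck behind it, x 0 to 131, over which the cover opens.
- hatch_center (a point): Centre of the hatch opening (125 mm in x, 100 mm in y) at the level of the board's top; board frame: x -62.5, y -150, z 64 mm.
- hatch_cover (a joint): Sliding steel cover of the hatch, a plate 129 mm (x) by 93 mm (y), its top level with the board's. Value in m: 0 = fully shut, 0.125 = fully open against its stop; it grows as the cover slides along the board's +x, away from the robot. Starts shut or up to 0.02 ajar, slides against about 1.5 N, stays where it is left.
- cover_bar (a point): Centre of the upright dark steel bar on the middle of the cover, by which it is pushed; moves with it. The bar is 56 mm long (board's y), 10 mm thick (x), and stands 20 mm tall on the cover, 10 mm below to 10 mm above this point. In the board's frame y -150 mm, x -60.5 mm when shut, +64.5 mm when open.
- shell_a: Half of a brown walnut shell, loose, rim down on the board like a small dome, about 38 x 34 mm and 16 mm high, 15 g, slides at a light push. Origin: centre of its flat rim face (level with the board's top while it lies there); z up through the dome.
- shell_b: Another half walnut shell like shell_a.
- shell_c: Another half walnut shell like shell_a.
- cream_pot: Small round white open pot, loose, 72 mm across and 62 mm high, standing on the rear part of the board; origin: centre of its underside. To be left alone.
- timer: Round red and white wind-up kitchen timer, loose, 63 mm across and 48 mm high, standing on the rear part of the board; origin: centre of its underside. To be left alone.
Mind the look-alikes: they are no part of the job. What is shaped like the shell_c but purple or yellow is not meant. Leave any purple look-alike of the shell_a alone.

How it is judged:
On the way, in this order (a step that is already met when the one before it is completed fails the run):
1. the hatch cover is pushed fully open (to within 15 mm of its stop) (value of joint hatch_cover above 0.11 m), for 0.1 s.
2. all three half shells are in the pan under the hatch (z of each of shell_a, shell_b, shell_c in the frame of prep_board below 0.044 m and x of shell_a in the frame of prep_board between -0.135 and 0.004 m and y of shell_a in the frame of prep_board between -0.207 and -0.085 m and x of shell_b in the frame of prep_board between -0.135 and 0.004 m and y of shell_b in the frame of prep_board between -0.207 and -0.085 m and x of shell_c in the frame of prep_board between -0.135 and 0.004 m and y of shell_c in the frame of prep_board between -0.207 and -0.085 m), for 0.2 s.
At the end, for the whole second after the job is handed in: All three half shells lie at rest in the pan under the hatch (inside the opening's outline and at least 20 mm below the board's top), the cover is shut to within 6 mm, and the pot and the timer stand upright within 15 mm of where they were (all of step 2 and value of joint hatch_cover below 0.006 m and linear speed of each of shell_a, shell_b, shell_c below 0.02 m/s and distance of each of cream_pot, timer from where it was at the start of the episode below 0.015 m and angle between each of cream_pot, timer's own z axis and vertical below 0.2 rad); the robot touches nothing.
It fails at once if a half shell is picked up (its rim more than 25 mm above the board's top) (z of any of shell_a, shell_b, shell_c in the frame of prep_board above 0.089 m).
It fails at once if a half shell is swept off the board on to the worktop ((z of shell_a in the frame of prep_board below 0.05 m and (y of shell_a in the frame of prep_board above -0.08 m or y of shell_a in the frame of prep_board below -0.22 m or x of shell_a in the frame of prep_board below -0.14 m or x of shell_a in the frame of prep_board above 0.02 m)) or (z of shell_b in the frame of prep_board below 0.05 m and (y of shell_b in the frame of prep_board above -0.08 m or y of shell_b in the frame of prep_board below -0.22 m or x of shell_b in the frame of prep_board below -0.14 m or x of shell_b in the frame of prep_board above 0.02 m)) or (z of shell_c in the frame of prep_board below 0.05 m and (y of shell_c in the frame of prep_board above -0.08 m or y of shell_c in the frame of prep_board below -0.22 m or x of shell_c in the frame of prep_board below -0.14 m or x of shell_c in the frame of prep_board above 0.02 m))).
It fails at once if the pot or the timer on the board is pushed more than 15 mm, lifted or tipped (distance of any of cream_pot, timer from where it was at the start of the episode above 0.015 m or angle between any of cream_pot, timer's own z axis and vertical above 0.3 rad).
It also fails if it takes over 64 s, if anything falls off the work surface, if the arm or the gripper's body presses on something with over 40 N, if the wrist force passes 120 N, or if a joint passes its speed limit or range.

## Working session

There is one attempt and no reset: what is moved stays moved. The work goes in short steps, Python scripts to look and compute and a shell command to move; the robot and the scene stay as the last step left them, time stands still between calls to the robot, and variables do not carry over. Pictures are saved under pics/ and viewed, at most 10 in all, crops included, and the job is handed in when it is done.

```bash
mkdir -p pics; ls; python3 - <<'E'
from plant import r, optics
import cv2,numpy as np
for n in ("scene","side"):
    p,d=optics.snapshot(n); cv2.imwrite(f"pics/{n}0.png",p[:,:,::-1]); np.savez(f"{n}0.npz",p=p,d=d)
s=r.get_state();print(s,r.grip_point_offset)
E
```

```text
pics
{'clock': 0.1, 'q': array([ 0.03380499,  0.68987643, -0.1945149 ,  1.56618792,  0.15729876,
        0.90251499, -0.21512618]), 'qd': array([-0.00125742, -0.00122837,  0.00135046, -0.0017039 ,  0.00061732,
        0.00041549,  0.00066599]), 'joint_torque': array([-3.08775299e-03, -5.28501892e+01, -1.27141513e+00, -1.53837240e+01,
       -5.25604945e-02,  1.96265515e-03,  5.71585565e-05]), 'tool_pos': array([ 6.24455996e-01, -4.91352610e-05,  2.38018775e-01]), 'eef_rot': array([ 7.07094546e-01,  7.07118566e-01, -6.05858608e-04, -5.19976997e-04]), 'contact_force': array([-0.54074087,  0.14449617, -0.30885025]), 'moment': array([-0.08181468, -0.0133187 , -0.01161853]), 'finger_force': 0.0, 'opening': 0.9986919462760331} -0.0187
```

View pics/scene0.png

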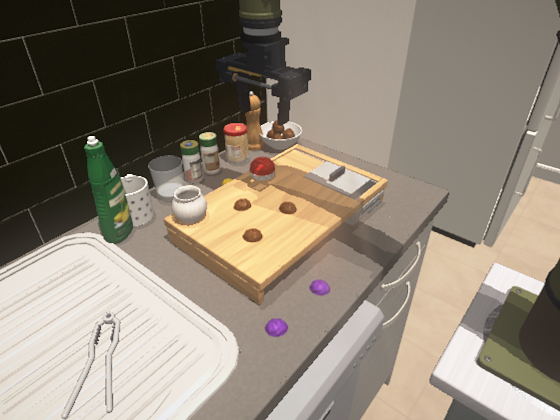

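View pics/side0.png

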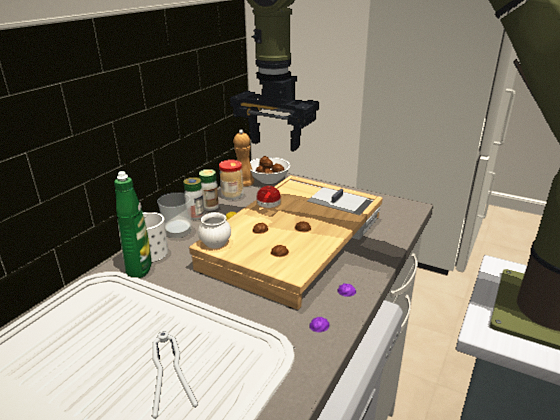

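The scene view shows shells at (242,204), (288,208) and (253,236), the cover bar at (337,173), the pot at (189,205), the timer at (262,168), and purple decoys on the worktop. Next I measure them.

```bash
cat > h.py <<'E'
import numpy as np, cv2
from plant import r, optics
def cloud(n,p=None,d=None,c=None):
    c=c or optics.get_calibration(n)
    if d is None: p,d=optics.snapshot(n)
    v,u=np.indices(d.shape); X=np.stack([(u-c["cx"])/c["fx"]*d,(v-c["cy"])/c["fy"]*d,d],-1)
    E=np.array(c["extrinsics"]); W=(X-E[:3,3])@E[:3,:3]; W[d==0]=np.nan
    return p,W
E
python3 - <<'E'
from h import *
for n in ("scene","side","wrist"):
    if n=="wrist": p,W=cloud(n); cv2.imwrite("pics/wrist0.png",p[:,:,::-1])
    else:
        z=np.load(n+"0.npz"); p,W=cloud(n,z["p"],z["d"])
    np.savez(n+"W.npz",p=p,W=W)
    Z=W[...,2]; inb=(W[...,0]>.3)&(W[...,0]<.95)&(abs(W[...,1])<.5)
    m=inb&(abs(Z-.064)<.005)
    m=cv2.morphologyEx(m.astype(np.uint8),cv2.MORPH_OPEN,np.ones((3,3)))>0
    pts=W[m][:,:2].astype(np.float32); print(n,m.sum(),cv2.minAreaRect(pts*1000),np.median(Z[m]))
    if n=="wrist": print(np.nanpercentile(W.reshape(-1,3),[1,99],axis=0))
    # raised comps
    m=inb&(Z>.068)&(Z<.135)
    k,l,st,ce=cv2.connectedComponentsWithStats(m.astype(np.uint8))
    for i in range(1,k):
        if st[i,4]>25:
            q=W[l==i]; print(ce[i].round(),st[i,4],((q.min(0)+q.max(0))/2).round(4),(q.max(0)-q.min(0)).round(3),q[:,2].max().round(3),p[l==i].mean(0).round())
E
```

```text
scene 14615 ((670.1939086914062, 41.492919921875), (499.4899597167969, 837.7498779296875), 0.4178765118122101) 0.06541573872636089
[135. 167.] 9346 [0.8592 0.0225 0.1015] [0.132 0.874 0.067] 0.135 [71. 66. 52.]
[262. 168.] 509 [ 0.6647 -0.0386  0.0913] [0.057 0.064 0.046] 0.114 [143.  77.  65.]
[337. 173.] 134 [ 0.5289 -0.1545  0.0781] [0.025 0.084 0.019] 0.088 [121. 109. 102.]
[188. 204.] 1037 [0.674  0.1821 0.0986] [0.072 0.069 0.061] 0.129 [191. 180. 168.]
[242. 204.] 146 [0.616  0.0862 0.0754] [0.029 0.036 0.014] 0.083 [150. 101.  65.]
[287. 207.] 150 [0.5336 0.0337 0.0754] [0.034 0.032 0.014] 0.083 [137.  93.  61.]
[252. 234.] 194 [0.5309 0.149  0.0756] [0.032 0.033 0.015] 0.083 [148.  99.  63.]
side 10336 ((675.2227783203125, 112.19808959960938), (790.2672729492188, 484.38238525390625), 87.9328842163086) 0.06381168354987221
[265. 127.] 248 [ 0.9207 -0.4514  0.1013] [0.011 0.096 0.066] 0.134 [178. 169. 152.]
[247. 133.] 33 [ 0.9118 -0.3192  0.1188] [0.007 0.041 0.032] 0.135 [54. 40. 20.]
[130. 213.] 8674 [0.858  0.0646 0.1015] [0.129 0.871 0.067] 0.135 [53. 52. 36.]
[268. 197.] 
[... 904 characters left out ...]
 0.078 0.027] 0.095 [157. 158. 151.]
[271. 100.] 1209 [0.6184 0.0853 0.0755] [0.034 0.036 0.015] 0.083 [100.  67.  42.]
[182. 158.] 1067 [0.5349 0.0329 0.0754] [0.038 0.033 0.015] 0.083 [87. 59. 37.]
[535. 180.] 2538 [0.8562 0.0152 0.0887] [0.029 0.046 0.041] 0.109 [101. 104.  79.]
[323. 234.] 3353 [ 0.6675 -0.0368  0.0923] [0.06  0.06  0.044] 0.114 [121.  44.  39.]
[526. 240.] 2757 [ 0.8591 -0.0437  0.089 ] [0.042 0.045 0.042] 0.11 [142. 146. 111.]
[470. 299.] 77 [ 0.828  -0.1138  0.0732] [0.009 0.012 0.01 ] 0.078 [140. 118.  83.]
[183. 301.] 64 [ 0.5252 -0.1172  0.0744] [0.009 0.006 0.012] 0.081 [46. 47. 47.]
[183. 345.] 109 [ 0.5233 -0.1621  0.0796] [0.01  0.014 0.013] 0.086 [91. 91. 92.]
```

View pics/wrist0.png

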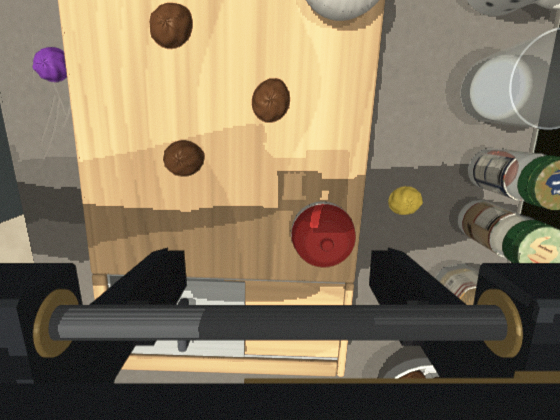

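Wrist view: shells at (171,25), (271,100), (183,158), timer at (323,236), board edges clearly visible. Now the board pose.

```bash
python3 - <<'E'
import numpy as np,cv2
P=[]
for n in ("wrist","scene","side"):
    z=np.load(n+"W.npz");W=z["W"];p=z["p"]
    m=(abs(W[...,2]-.0645)<.006)&(W[...,0]>.4)&(W[...,0]<.84)&(W[...,1]<.34)&(W[...,1]>-.30)
    m=cv2.morphologyEx(m.astype(np.uint8),cv2.MORPH_OPEN,np.ones((5,5)))
    k,l,st,ce=cv2.connectedComponentsWithStats(m); i=1+np.argmax(st[1:,4]); q=W[l==i]
    print(n,len(q),cv2.minAreaRect((q[:,:2]*1000).astype(np.float32)))
    # edges: min & max x by y bins
    for nm,f in (("lo",lambda a:np.percentile(a,1)),("hi",lambda a:np.percentile(a,99))):
        b=[];
        for y in np.arange(-.26,.30,.02):
            s=q[abs(q[:,1]-y)<.01,0]
            if len(s)>15:b.append((y,f(s)))
        print(nm,[(round(float(y),2),round(float(x),3)) for y,x in b])
E
```

```text
wrist 76682 ((571.1405029296875, 22.4149169921875), (298.6915588378906, 280.4597473144531), 87.87055969238281)
lo [(-0.12, 0.433), (-0.1, 0.429), (-0.08, 0.431), (-0.06, 0.431), (-0.04, 0.432), (-0.02, 0.433), (-0.0, 0.434), (0.02, 0.435), (0.04, 0.436), (0.06, 0.437), (0.08, 0.437), (0.1, 0.438), (0.12, 0.439), (0.14, 0.439), (0.16, 0.44)]
hi [(-0.12, 0.703), (-0.1, 0.704), (-0.08, 0.704), (-0.06, 0.703), (-0.04, 0.636), (-0.02, 0.706), (-0.0, 0.707), (0.02, 0.708), (0.04, 0.708), (0.06, 0.709), (0.08, 0.71), (0.1, 0.711), (0.12, 0.711), (0.14, 0.712), (0.16, 0.713)]
scene 13448 ((570.7998657226562, 5.9593505859375), (441.34576416015625, 283.81817626953125), 87.87647247314453)
lo [(-0.22, 0.466), (-0.2, 0.425), (-0.18, 0.423), (-0.16, 0.423), (-0.14, 0.426), (-0.12, 0.426), (-0.1, 0.426), (-0.08, 0.428), (-0.06, 0.429), (-0.04, 0.429), (-0.02, 0.429), (-0.0, 0.43), (0.02, 0.432), (0.04, 0.432), (0.06, 0.432), (0.08, 0.433), (0.1, 0.434), (0.12, 0.435), (0.14, 0.435), (0.16, 0.436), (0.18, 0.437), (0.2, 0.437), (0.22, 0.439)]
hi [(-0.22, 0.684), (-0.2, 0.692), (-0.18, 0.697), (-0.16,
[... 380 characters left out ...]
06), 87.9328842163086)
lo [(-0.2, 0.464), (-0.18, 0.458), (-0.16, 0.461), (-0.14, 0.425), (-0.12, 0.426), (-0.1, 0.427), (-0.08, 0.427), (-0.06, 0.428), (-0.04, 0.429), (-0.02, 0.431), (-0.0, 0.431), (0.02, 0.433), (0.04, 0.432), (0.06, 0.433), (0.08, 0.434), (0.1, 0.435), (0.12, 0.435), (0.14, 0.436), (0.16, 0.437), (0.18, 0.437), (0.2, 0.439), (0.22, 0.439)]
hi [(-0.2, 0.592), (-0.18, 0.584), (-0.16, 0.586), (-0.14, 0.586), (-0.12, 0.586), (-0.1, 0.654), (-0.08, 0.652), (-0.06, 0.645), (-0.04, 0.64), (-0.02, 0.705), (-0.0, 0.706), (0.02, 0.707), (0.04, 0.707), (0.06, 0.708), (0.08, 0.705), (0.1, 0.693), (0.12, 0.672), (0.14, 0.661), (0.16, 0.655), (0.18, 0.652), (0.2, 0.712), (0.22, 0.71)]
```

Board at about (0.571, 0.006), yaw −0.037. In the board frame (mm): shells A (44,82), B (−38,27), C (−45,142); bar x ≈ −42. After a +2.1° spin, tx is board +y and ty is board +x. I'll shut the gripper and go above the spot in front of the bar.

```bash
cat > st.py <<'E'
from plant import r
import numpy as np
from scipy.spatial.transform import Rotation as R
s=r.get_state(); p=s["tool_pos"]; d=p[:2]-[.571,.006]; a=-.037
c,n=np.cos(a),np.sin(a)
m=R.from_quat(s["eef_rot"]).as_matrix()[:,0]
print("board mm",np.round([1000*(c*d[0]+n*d[1]),1000*(-n*d[0]+c*d[1]),1000*p[2]],1),"toolx vs board y deg",round(np.degrees(np.arctan2(m[1],m[0])-np.pi/2-a),2),"F",s["contact_force"].round(1),"t",round(s["clock"],1),"op",round(s["opening"],3))
E
python3 -m creep '[{"grip":-1,"spin":2.1,"tx":0,"ty":0,"tz":0},{"grip":-1,"tx":-2,"ty":-2,"tz":0,"spin":0},{"grip":-1,"tx":-2.1,"ty":-2,"tz":0,"spin":0},{"grip":-1,"tx":-2.1,"ty":-2,"tz":0,"spin":0},{"grip":-1,"tx":-2.1,"ty":-2,"tz":0,"spin":0},{"grip":-1,"tx":-2.1,"ty":-2,"tz":0,"spin":0},{"grip":-1,"tx":-2.1,"ty":-2,"tz":0,"spin":0},{"grip":-1,"tx":-2.1,"ty":-2,"tz":0,"spin":0}]' 20
python3 -m creep '[{"grip":-1,"tx":0,"ty":0,"tz":3,"spin":0},{"grip":-1,"tx":0,"ty":0,"tz":3,"spin":0},{"grip":-1,"tx":0,"ty":0,"tz":3,"spin":0},{"grip":-1,"tx":0,"ty":0,"tz":3,"spin":0},{"grip":-1,"tx":0,"ty":0,"tz":0,"spin":0},{"grip":-1,"tx":0,"ty":0,"tz":0,"spin":0}]'
python3 st.py
```

```text
clock: 0.82
tool_pos: [0.4785, -0.1415, 0.2386]
eef_rot: [0.72, 0.694, -0.0, -0.0]
contact_force: [0.0, -0.2, -0.0]
opening: 0.419
finger_force: 0.0
clock: 1.32
tool_pos: [0.4788, -0.1405, 0.1179]
eef_rot: [0.72, 0.694, -0.001, -0.001]
contact_force: [0.1, 0.5, 0.8]
opening: 0.004
finger_force: 0.0
board mm [ -86.7 -149.8  117.9] toolx vs board y deg 0.04 F [0.1 0.5 0.8] t 1.3 op 0.004
```

```bash
python3 -m creep '[{"grip":-1,"tx":0,"ty":0,"tz":2.2,"spin":0},{"grip":-1,"tx":0,"ty":0,"tz":2.2,"spin":0},{"grip":-1,"tx":0,"ty":0,"tz":0,"spin":0},{"grip":-1,"tx":0,"ty":1,"tz":0,"spin":0},{"grip":-1,"tx":0,"ty":1,"tz":0,"spin":0},{"grip":-1,"tx":0,"ty":1,"tz":0,"spin":0},{"grip":-1,"tx":0,"ty":1.5,"tz":0,"spin":0},{"grip":-1,"tx":0,"ty":1.5,"tz":0,"spin":0}]'
python3 st.py
python3 -m creep '[{"grip":-1,"tx":0,"ty":1.5,"tz":0,"spin":0},{"grip":-1,"tx":0,"ty":1.5,"tz":0,"spin":0},{"grip":-1,"tx":0,"ty":1.3,"tz":0,"spin":0},{"grip":-1,"tx":0,"ty":1,"tz":0,"spin":0},{"grip":-1,"tx":0,"ty":0.8,"tz":0,"spin":0},{"grip":-1,"tx":0,"ty":0,"tz":0,"spin":0}]'
python3 st.py
python3 - <<'E'
from h import *
p,W=cloud("scene"); cv2.imwrite("pics/s1.png",cv2.resize(p[120:300,150:410,::-1],None,fx=3,fy=3))
E
```

```text
clock: 1.98
tool_pos: [0.5392, -0.1431, 0.0771]
eef_rot: [0.72, 0.694, -0.001, -0.0]
contact_force: [-2.7, 0.2, -1.4]
opening: 0.005
finger_force: 1.2
board mm [ -26.3 -150.2   77.1] toolx vs board y deg 0.0 F [-2.7  0.2 -1.4] t 2.0 op 0.005
clock: 2.48
tool_pos: [0.6027, -0.1454, 0.0774]
eef_rot: [0.72, 0.694, 0.001, 0.001]
contact_force: [-0.5, 0.1, 0.2]
opening: 0.009
finger_force: 0.0
board mm [  37.3 -150.1   77.4] toolx vs board y deg 0.01 F [-0.5  0.1  0.2] t 2.5 op 0.009
```

View pics/s1.png

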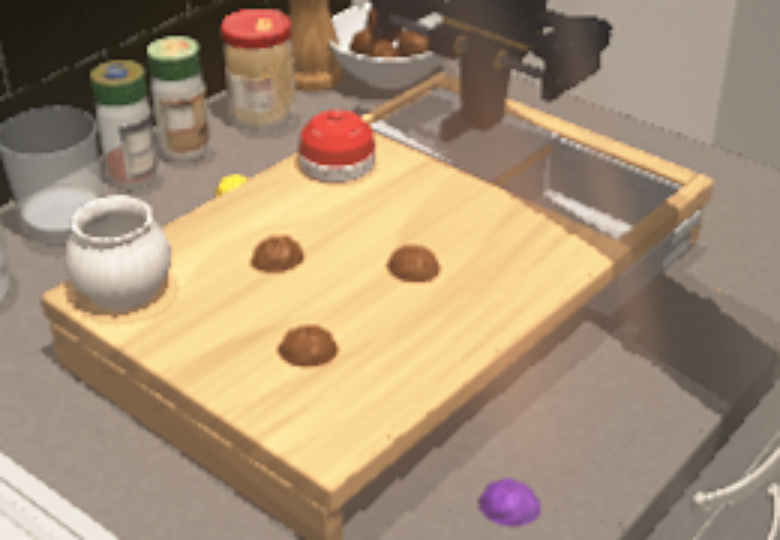

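The hatch is largely open, with dark pan visible at (600,190) in the crop, and the shells are untouched. I'll push on until it stops.

```bash
python3 -m creep '[{"grip":-1,"tx":0,"ty":0.4,"tz":0,"spin":0},{"grip":-1,"tx":0,"ty":0.3,"tz":0,"spin":0},{"grip":-1,"tx":0,"ty":0.3,"tz":0,"spin":0},{"grip":-1,"tx":0,"ty":0,"tz":0,"spin":0},{"grip":-1,"tx":0,"ty":0,"tz":0,"spin":0}]'
python3 st.py
```

```text
clock: 2.95
tool_pos: [0.6096, -0.1457, 0.075]
eef_rot: [0.72, 0.694, -0.001, -0.001]
contact_force: [-4.5, 1.0, 4.5]
opening: 0.004
finger_force: 2.4
board mm [  44.2 -150.1   75. ] toolx vs board y deg 0.01 F [-4.5  1.   4.5] t 3.0 op 0.004
```

```bash
python3 -m creep '[{"grip":-1,"tx":0,"ty":-1.5,"tz":0,"spin":0},{"grip":-1,"tx":0,"ty":0,"tz":-2,"spin":0},{"grip":-1,"tx":0,"ty":-1.2,"tz":-2,"spin":0},{"grip":-1,"tx":0,"ty":-1.5,"tz":0,"spin":0},{"grip":-1,"tx":2,"ty":-2,"tz":0,"spin":0},{"grip":-1,"tx":3,"ty":-1,"tz":0,"spin":0},{"grip":-1,"tx":3,"ty":-1,"tz":0,"spin":0},{"grip":-1,"tx":3,"ty":-0.3,"tz":0,"spin":0}]'
python3 -m creep '[{"grip":-1,"tx":3,"ty":0,"tz":0,"spin":0},{"grip":-1,"tx":3,"ty":0,"tz":0,"spin":0},{"grip":-1,"tx":3,"ty":0,"tz":0,"spin":0},{"grip":-1,"tx":1.5,"ty":0,"tz":0,"spin":0},{"grip":-1,"tx":0,"ty":0,"tz":0,"spin":0},{"grip":-1,"tx":0,"ty":0,"tz":0,"spin":0}]'
python3 st.py
```

```text
clock: 3.62
tool_pos: [0.529, -0.0316, 0.1149]
eef_rot: [0.72, 0.694, 0.0, 0.0]
contact_force: [-0.0, -0.4, -1.0]
opening: 0.006
finger_force: 0.0
clock: 4.12
tool_pos: [0.5343, 0.0734, 0.1148]
eef_rot: [0.719, 0.695, 0.001, 0.0]
contact_force: [-0.0, -0.6, -0.1]
opening: 0.001
finger_force: 0.0
board mm [-39.2  66.  114.8] toolx vs board y deg 0.15 F [-0.  -0.6 -0.1] t 4.1 op 0.001
```

```bash
python3 -m creep '[{"grip":-1,"tx":0,"ty":0,"tz":2.3,"spin":0},{"grip":-1,"tx":0,"ty":0.1,"tz":2.2,"spin":0},{"grip":-1,"tx":0,"ty":0,"tz":0,"spin":0},{"grip":-1,"tx":-1,"ty":0,"tz":0,"spin":0},{"grip":-1,"tx":-1,"ty":0,"tz":0,"spin":0},{"grip":-1,"tx":-1,"ty":0,"tz":0,"spin":0},{"grip":-1,"tx":-1,"ty":0,"tz":0,"spin":0},{"grip":-1,"tx":-1,"ty":0,"tz":0,"spin":0}]'
python3 st.py
python3 -m creep '[{"grip":-1,"tx":-1,"ty":0,"tz":0,"spin":0},{"grip":-1,"tx":-1,"ty":0,"tz":0,"spin":0},{"grip":-1,"tx":-1,"ty":0,"tz":0,"spin":0},{"grip":-1,"tx":-1,"ty":0,"tz":0,"spin":0},{"grip":-1,"tx":0,"ty":0,"tz":0,"spin":0}]'
python3 st.py
python3 - <<'E'
from h import *
p,W=cloud("scene"); cv2.imwrite("pics/s2.png",cv2.resize(p[120:300,150:410,::-1],None,fx=3,fy=3))
E
```

```text
clock: 4.78
tool_pos: [0.5332, 0.0205, 0.0706]
eef_rot: [0.72, 0.694, 0.0, 0.001]
contact_force: [0.7, 0.7, 0.5]
opening: 0.007
finger_force: 0.5
board mm [-38.3  13.1  70.6] toolx vs board y deg -0.06 F [0.7 0.7 0.5] t 4.8 op 0.007
clock: 5.2
tool_pos: [0.5318, -0.0199, 0.0702]
eef_rot: [0.721, 0.693, 0.0, 0.001]
contact_force: [0.5, 1.5, 2.4]
opening: 0.003
finger_force: 0.6
board mm [-38.2 -27.3  70.2] toolx vs board y deg -0.11 F [0.5 1.5 2.4] t 5.2 op 0.003
```

View pics/s2.png

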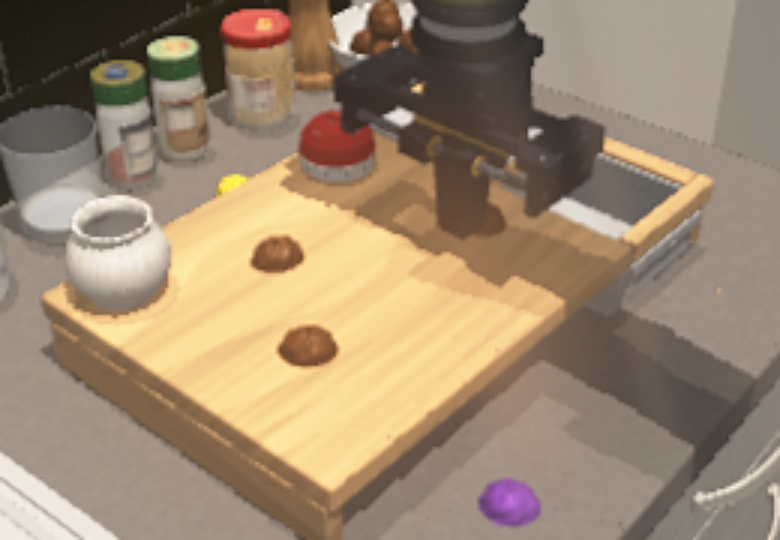

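Shell B is ahead of the fingertips at about (490,215), and the others are untouched. Checking its offset, then continuing.

```bash
cat > chk.py <<'E'
from h import *
import sys
for n in ("scene","side"):
    p,W=cloud(n); d=W-[.571,.006,0]; a=-.037; c,s=np.cos(a),np.sin(a)
    B=np.stack([c*d[...,0]+s*d[...,1],-s*d[...,0]+c*d[...,1],d[...,2]],-1)*1000
    pc=p.astype(int); m=(B[...,2]<84)&(B[...,2]>0)&(abs(B[...,0])<140)&(abs(B[...,1])<218)&(pc[...,0]-pc[...,2]>20)&(pc[...,0]<170)&((B[...,2]>68.5)|((B[...,2]<55)&(B[...,0]<2)&(B[...,1]<-98)&(B[...,1]>-202)&(B[...,0]>-127)))
    k,l,st,ce=cv2.connectedComponentsWithStats(m.astype(np.uint8))
    for i in range(1,k):
        if st[i,4]>12: q=B[l==i]; print(n,st[i,4],"lo",q.min(0).round(),"hi",q.max(0).round(),"mid",((q.min(0)+q.max(0))/2).round(), p[l==i].mean(0).round())
E
python3 chk.py
```

```text
scene 131 lo [ 66. -57.  69.] hi [115.  -9.  84.] mid [ 91. -33.  76.] [139. 117. 105.]
scene 20 lo [  -3. -163.   18.] hi [   2. -116.   53.] mid [  -1. -140.   36.] [135. 116.  99.]
scene 110 lo [-56. -64.  69.] hi [-23. -14.  84.] mid [-40. -39.  76.] [108.  78.  57.]
scene 111 lo [28. 70. 69.] hi [51. 99. 83.] mid [39. 84. 76.] [141.  93.  59.]
scene 57 lo [ 65. 169.  69.] hi [ 96. 206.  84.] mid [ 81. 188.  76.] [132. 119. 109.]
scene 159 lo [-63. 126.  69.] hi [-32. 155.  83.] mid [-48. 141.  76.] [142.  93.  58.]
side 51 lo [ 69. -59.  69.] hi [125. -10.  84.] mid [ 97. -34.  77.] [128.  79.  68.]
side 25 lo [-56. -61.  69.] hi [-44. -36.  79.] mid [-50. -48.  74.] [51. 30. 16.]
side 93 lo [28. 63. 69.] hi [ 53. 100.  81.] mid [41. 81. 75.] [116.  65.  31.]
side 125 lo [-61. 127.  69.] hi [-27. 157.  81.] mid [-44. 142.  75.] [118.  67.  33.]
```

```bash
python3 -m creep '[{"grip":-1,"tx":-1,"ty":0,"tz":0,"spin":0},{"grip":-1,"tx":-1,"ty":0,"tz":0,"spin":0},{"grip":-1,"tx":-1,"ty":0,"tz":0,"spin":0},{"grip":-1,"tx":-1,"ty":0,"tz":0,"spin":0},{"grip":-1,"tx":-1,"ty":0,"tz":0,"spin":0},{"grip":-1,"tx":-1,"ty":0,"tz":0,"spin":0},{"grip":-1,"tx":-1.2,"ty":0,"tz":0,"spin":0},{"grip":-1,"tx":0,"ty":0,"tz":0,"spin":0}]'
python3 st.py; python3 chk.py
```

```text
clock: 6.02
tool_pos: [0.5282, -0.0936, 0.0697]
eef_rot: [0.721, 0.692, -0.001, 0.001]
contact_force: [-0.4, -0.6, 0.1]
opening: 0.004
finger_force: 0.0
board mm [ -39.1 -101.1   69.7] toolx vs board y deg -0.23 F [-0.4 -0.6  0.1] t 6.0 op 0.004
scene 67 lo [  57. -166.   69.] hi [  68. -122.   83.] mid [  62. -144.   76.] [99. 78. 68.]
scene 54 lo [ 70. -29.  69.] hi [119.  -9.  84.] mid [ 95. -19.  76.] [153. 134. 120.]
scene 104 lo [ -54. -202.    6.] hi [  1. -89.  84.] mid [ -27. -145.   45.] [122.  97.  81.]
scene 109 lo [27. 68. 69.] hi [53. 99. 82.] mid [40. 83. 75.] [141.  93.  59.]
scene 59 lo [ 65. 168.  69.] hi [ 95. 206.  84.] mid [ 80. 187.  76.] [132. 119. 109.]
scene 155 lo [-61. 127.  69.] hi [-34. 156.  83.] mid [-47. 141.  76.] [144.  94.  59.]
side 18 lo [ -37. -170.   23.] hi [  1. -87.  82.] mid [ -18. -128.   52.] [101.  78.  52.]
side 17 lo [ -49. -202.    9.] hi [  -1. -145.   40.] mid [ -25. -173.   24.] [90. 59. 34.]
side 92 lo [28. 71. 69.] hi [54. 99. 81.] mid [41. 85. 75.] [117.  66.  32.]
side 126 lo [-61. 131.  69.] hi [-28. 155.  81.] mid [-45. 143.  75.] [118.  68.  33.]
```

```bash
python3 -m creep '[{"grip":-1,"tx":0.5,"ty":0,"tz":-2,"spin":0},{"grip":-1,"tx":0.5,"ty":0,"tz":-2.5,"spin":0},{"grip":-1,"tx":3,"ty":0,"tz":0,"spin":0},{"grip":-1,"tx":3,"ty":-0.7,"tz":0,"spin":0},{"grip":-1,"tx":3,"ty":0,"tz":0,"spin":0},{"grip":-1,"tx":3,"ty":0,"tz":0,"spin":0},{"grip":-1,"tx":3,"ty":0,"tz":0,"spin":0},{"grip":-1,"tx":3,"ty":0,"tz":0,"spin":0}]'
python3 -m creep '[{"grip":-1,"tx":3,"ty":0,"tz":0,"spin":0},{"grip":-1,"tx":3,"ty":0,"tz":0,"spin":0},{"grip":-1,"tx":3,"ty":0,"tz":0,"spin":0},{"grip":-1,"tx":0.5,"ty":0,"tz":0,"spin":0},{"grip":-1,"tx":0,"ty":0,"tz":0,"spin":0},{"grip":-1,"tx":0,"ty":0,"tz":0,"spin":0}]'
python3 st.py
python3 - <<'E'
from h import *
p,W=cloud("scene"); cv2.imwrite("pics/s3.png",cv2.resize(p[120:300,150:410,::-1],None,fx=3,fy=3))
E
```

```text
clock: 6.78
tool_pos: [0.5282, 0.1033, 0.1148]
eef_rot: [0.719, 0.695, 0.0, -0.0]
contact_force: [0.2, 0.6, -0.9]
opening: 0.004
finger_force: 0.0
clock: 7.28
tool_pos: [0.5315, 0.1954, 0.1146]
eef_rot: [0.72, 0.694, -0.001, 0.0]
contact_force: [-0.4, -0.4, 0.6]
opening: 0.005
finger_force: 0.0
board mm [-46.4 187.8 114.6] toolx vs board y deg 0.09 F [-0.4 -0.4  0.6] t 7.3 op 0.005
```

View pics/s3.png

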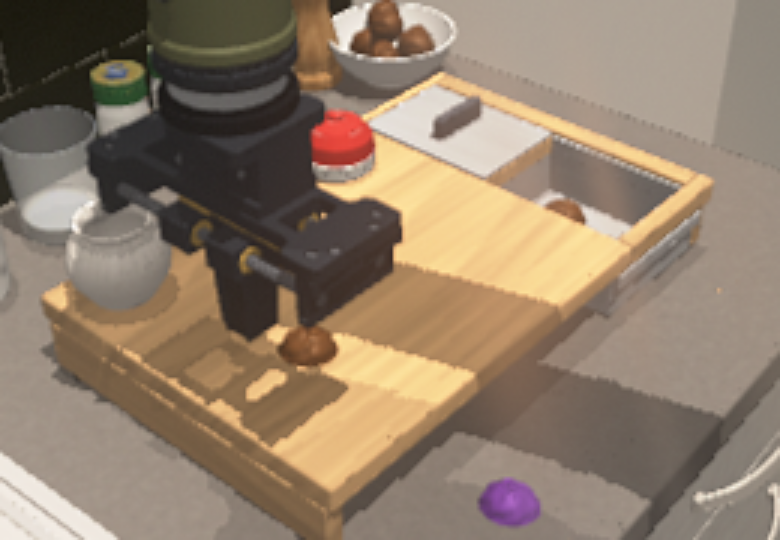

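Shell B lies in the pan at (565,210) and the cover is fully open. Now shell C.

```bash
python3 -m creep '[{"grip":-1,"tx":0,"ty":0,"tz":2.3,"spin":0},{"grip":-1,"tx":0,"ty":0,"tz":2.2,"spin":0},{"grip":-1,"tx":-0.5,"ty":0,"tz":0,"spin":0},{"grip":-1,"tx":-1,"ty":0,"tz":0,"spin":0},{"grip":-1,"tx":-1,"ty":0,"tz":0,"spin":0},{"grip":-1,"tx":-1,"ty":0,"tz":0,"spin":0},{"grip":-1,"tx":-1,"ty":0,"tz":0,"spin":0},{"grip":-1,"tx":-1,"ty":0,"tz":0,"spin":0}]'
python3 -m creep '[{"grip":-1,"tx":-1,"ty":0,"tz":0,"spin":0},{"grip":-1,"tx":-1,"ty":0,"tz":0,"spin":0},{"grip":-1,"tx":-1,"ty":0,"tz":0,"spin":0},{"grip":-1,"tx":-1,"ty":0,"tz":0,"spin":0},{"grip":-1,"tx":-1,"ty":0,"tz":0,"spin":0},{"grip":-1,"tx":-1,"ty":0,"tz":0,"spin":0},{"grip":-1,"tx":0,"ty":0,"tz":0,"spin":0}]'
python3 st.py; python3 chk.py
```

```text
clock: 8.0
tool_pos: [0.5307, 0.1389, 0.0707]
eef_rot: [0.72, 0.694, 0.001, 0.0]
contact_force: [0.0, 0.7, 1.1]
opening: 0.01
finger_force: 0.5
clock: 8.58
tool_pos: [0.5285, 0.0785, 0.0702]
eef_rot: [0.721, 0.693, 0.0, 0.001]
contact_force: [0.6, 0.5, 2.1]
opening: 0.004
finger_force: 1.1
board mm [-45.2  70.9  70.2] toolx vs board y deg -0.1 F [0.6 0.5 2.1] t 8.6 op 0.004
scene 106 lo [  -3. -200.    7.] hi [   2. -125.   55.] mid [  -1. -162.   31.] [147. 124. 103.]
scene 35 lo [ -64. -202.   31.] hi [ -40. -193.   55.] mid [ -52. -197.   43.] [125. 111. 102.]
scene 62 lo [ -53. -199.    6.] hi [ -24. -159.   24.] mid [ -38. -179.   15.] [143. 102.  75.]
scene 15 lo [ -76. -202.    6.] hi [ -62. -198.   22.] mid [ -69. -200.   14.] [130. 116. 106.]
scene 140 lo [28. 63. 69.] hi [57. 99. 82.] mid [42. 81. 76.] [99. 69. 46.]
scene 137 lo [-65.  34.  69.] hi [-30.  82.  84.] mid [-47.  58.  76.] [83. 60. 43.]
scene 45 lo [ 65. 168.  69.] hi [ 88. 202.  84.] mid [ 77. 185.  76.] [132. 120. 109.]
side 107 lo [28. 65. 69.] hi [ 60. 101.  81.] mid [44. 83. 75.] [66. 40. 21.]
side 36 lo [-63.  34.  69.] hi [-50.  60.  80.] mid [-57.  47.  74.] [60. 35. 18.]
side 13 lo [-53.  78.  70.] hi [-30.  86.  82.] mid [-41.  82.  76.] [80. 61. 41.]
```

```bash
python3 -m creep '[{"grip":-1,"tx":-1,"ty":0,"tz":0,"spin":0},{"grip":-1,"tx":-1,"ty":0,"tz":0,"spin":0},{"grip":-1,"tx":-1,"ty":0,"tz":0,"spin":0},{"grip":-1,"tx":-1,"ty":0,"tz":0,"spin":0},{"grip":-1,"tx":-1,"ty":0,"tz":0,"spin":0},{"grip":-1,"tx":-1,"ty":0,"tz":0,"spin":0},{"grip":-1,"tx":-1,"ty":0,"tz":0,"spin":0},{"grip":-1,"tx":-1,"ty":0,"tz":0,"spin":0}]'
python3 -m creep '[{"grip":-1,"tx":-1,"ty":0,"tz":0,"spin":0},{"grip":-1,"tx":-1,"ty":0,"tz":0,"spin":0},{"grip":-1,"tx":0,"ty":0,"tz":0,"spin":0}]'
python3 st.py; python3 chk.py|grep -v " 8[0-9] *\. *7"
```

```text
clock: 9.35
tool_pos: [0.5248, -0.0007, 0.0697]
eef_rot: [0.72, 0.694, -0.0, 0.0]
contact_force: [0.4, 0.3, -0.2]
opening: 0.004
finger_force: 0.1
clock: 9.6
tool_pos: [0.5239, -0.0226, 0.0697]
eef_rot: [0.721, 0.693, -0.001, 0.001]
contact_force: [-0.0, 0.2, 0.0]
opening: 0.004
finger_force: 0.0
board mm [-46.  -30.3  69.7] toolx vs board y deg -0.19 F [-0.   0.2  0. ] t 9.6 op 0.004
scene 131 lo [ 66. -59.  69.] hi [118. -10.  84.] mid [ 92. -34.  76.] [141. 117. 105.]
scene 25 lo [  -2. -178.   28.] hi [   1. -151.   55.] mid [  -0. -164.   41.] [130. 109.  90.]
scene 34 lo [  -5. -181.    6.] hi [   1. -130.   48.] mid [  -2. -156.   27.] [134. 118. 107.]
scene 120 lo [-65. -69.  69.] hi [-32. -19.  84.] mid [-48. -44.  76.] [110.  79.  58.]
scene 40 lo [ -54. -200.    5.] hi [ -31. -160.   22.] mid [ -42. -180.   14.] [133.  94.  66.]
scene 58 lo [ 65. 168.  69.] hi [ 93. 207.  84.] mid [ 79. 188.  76.] [132. 119. 109.]
side 46 lo [ 67. -58.  69.] hi [122.  -9.  84.] mid [ 95. -33.  76.] [127.  78.  68.]
side 29 lo [-65. -66.  69.] hi [-51. -43.  78.] mid [-58. -55.  73.] [53. 31. 17.]
```

```bash
python3 -m creep '[{"grip":-1,"tx":-1,"ty":0,"tz":0,"spin":0},{"grip":-1,"tx":-1,"ty":0,"tz":0,"spin":0},{"grip":-1,"tx":-1,"ty":0,"tz":0,"spin":0},{"grip":-1,"tx":-1,"ty":0,"tz":0,"spin":0},{"grip":-1,"tx":-1,"ty":0,"tz":0,"spin":0},{"grip":-1,"tx":-1,"ty":0,"tz":0,"spin":0},{"grip":-1,"tx":-1.2,"ty":0,"tz":0,"spin":0},{"grip":-1,"tx":0,"ty":0,"tz":0,"spin":0}]'
python3 -m creep '[{"grip":-1,"tx":0.5,"ty":0,"tz":-2,"spin":0},{"grip":-1,"tx":0.5,"ty":0,"tz":-2.5,"spin":0},{"grip":-1,"tx":2.5,"ty":1.3,"tz":0,"spin":0},{"grip":-1,"tx":2.6,"ty":1.3,"tz":0,"spin":0},{"grip":-1,"tx":2.6,"ty":1.3,"tz":0,"spin":0},{"grip":-1,"tx":2.6,"ty":1.3,"tz":0,"spin":0},{"grip":-1,"tx":2.6,"ty":1.3,"tz":0,"spin":0},{"grip":-1,"tx":2.6,"ty":1.3,"tz":0,"spin":0}]'
python3 -m creep '[{"grip":-1,"tx":2.5,"ty":1.2,"tz":0,"spin":0},{"grip":-1,"tx":2.5,"ty":1.2,"tz":0,"spin":0},{"grip":-1,"tx":0,"ty":0,"tz":0,"spin":6},{"grip":-1,"tx":0,"ty":0,"tz":0,"spin":6},{"grip":-1,"tx":0,"ty":0,"tz":0,"spin":6},{"grip":-1,"tx":0,"ty":0,"tz":0,"spin":6},{"grip":-1,"tx":0,"ty":0,"tz":0,"spin":0},{"grip":-1,"tx":0,"ty":0,"tz":0,"spin":0}]'
python3 st.py
python3 - <<'E'
from h import *
p,W=cloud("scene"); cv2.imwrite("pics/s4.png",cv2.resize(p[120:300,150:410,::-1],None,fx=3,fy=3))
E
python3 chk.py
```

```text
clock: 10.37
tool_pos: [0.5212, -0.0952, 0.0698]
eef_rot: [0.721, 0.692, -0.001, 0.001]
contact_force: [1.0, -0.6, -0.0]
opening: 0.005
finger_force: 0.0
clock: 11.03
tool_pos: [0.6059, 0.0724, 0.1147]
eef_rot: [0.72, 0.694, -0.0, -0.0]
contact_force: [-0.3, -0.2, 0.3]
opening: 0.003
finger_force: 0.0
clock: 11.7
tool_pos: [0.6311, 0.1201, 0.1146]
eef_rot: [0.848, 0.531, -0.0, -0.0]
contact_force: [-0.3, 0.9, 0.2]
opening: 0.007
finger_force: 0.0
board mm [ 55.9 116.2 114.6] toolx vs board y deg -23.79 F [-0.3  0.9  0.2] t 11.7 op 0.007
scene 72 lo [  56. -175.   69.] hi [  67. -122.   83.] mid [  62. -148.   76.] [112.  95.  86.]
scene 172 lo [  -4. -202.    6.] hi [   1. -126.   54.] mid [  -2. -164.   30.] [155. 133. 117.]
scene 58 lo [ -72. -202.   32.] hi [ -26. -196.   55.] mid [ -49. -199.   44.] [131. 114. 104.]
scene 27 lo [ 71. -29.  69.] hi [ 92. -10.  80.] mid [ 81. -20.  74.] [155. 144. 132.]
scene 61 lo [ -53. -202.    6.] hi [ -24. -159.   24.] mid [ -39. -180.   15.] [148. 107.  79.]
scene 144 lo [26. 63. 69.] hi [56. 99. 83.] mid [41. 81. 76.] [98. 68. 46.]
side 44 lo [  -3. -200.   41.] hi [   2. -123.   54.] mid [  -1. -162.   48.] [145. 112.  73.]
side 103 lo [28. 62. 69.] hi [61. 98. 81.] mid [44. 80. 75.] [67. 40. 21.]
```

View pics/s4.png

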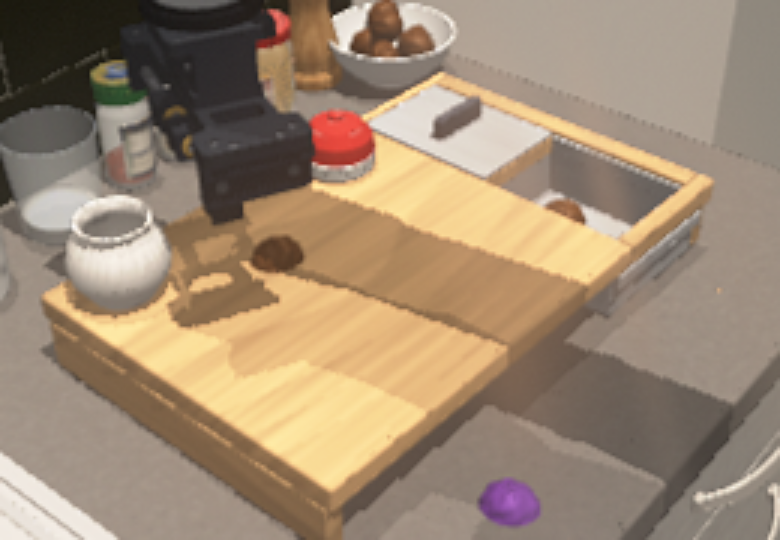

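The board is clear of C, which is presumably hidden behind the pan's near wall. Now shell A.

```bash
python3 -m creep '[{"grip":-1,"tx":0,"ty":0,"tz":2.3,"spin":0},{"grip":-1,"tx":0,"ty":0,"tz":2.2,"spin":0},{"grip":-1,"tx":-0.5,"ty":0,"tz":0,"spin":0},{"grip":-1,"tx":-1,"ty":0,"tz":0,"spin":0},{"grip":-1,"tx":-1,"ty":0,"tz":0,"spin":0},{"grip":-1,"tx":-1,"ty":0,"tz":0,"spin":0},{"grip":-1,"tx":-1,"ty":0,"tz":0,"spin":0},{"grip":-1,"tx":-1,"ty":0,"tz":0,"spin":0}]'
python3 -m creep '[{"grip":-1,"tx":-1,"ty":0,"tz":0,"spin":0},{"grip":-1,"tx":-1,"ty":0,"tz":0,"spin":0},{"grip":-1,"tx":-1,"ty":0,"tz":0,"spin":0},{"grip":-1,"tx":0,"ty":0,"tz":0,"spin":0}]'
python3 st.py; python3 chk.py
```

```text
clock: 12.52
tool_pos: [0.6073, 0.069, 0.0708]
eef_rot: [0.849, 0.529, 0.001, 0.0]
contact_force: [0.4, 0.5, 0.7]
opening: 0.007
finger_force: 0.5
clock: 12.85
tool_pos: [0.5937, 0.0411, 0.0703]
eef_rot: [0.849, 0.528, -0.0, 0.001]
contact_force: [1.0, 1.0, 2.5]
opening: 0.001
finger_force: 0.7
board mm [21.4 35.9 70.3] toolx vs board y deg -24.12 F [1.  1.  2.5] t 12.8 op 0.001
scene 195 lo [  -7. -202.    7.] hi [   1. -120.   55.] mid [  -3. -161.   31.] [149. 129. 112.]
scene 39 lo [ -67. -202.   32.] hi [ -35. -193.   55.] mid [ -51. -197.   43.] [126. 112. 103.]
scene 60 lo [ -54. -198.    8.] hi [ -25. -159.   25.] mid [ -39. -178.   16.] [145. 104.  76.]
scene 19 lo [ -76. -202.    6.] hi [ -51. -198.   22.] mid [ -64. -200.   14.] [130. 115. 105.]
scene 119 lo [-8. -1. 69.] hi [38. 50. 84.] mid [15. 25. 76.] [85. 61. 45.]
scene 55 lo [ 65. 170.  69.] hi [ 97. 208.  84.] mid [ 81. 189.  76.] [133. 120. 110.]
side 45 lo [  -3. -202.   40.] hi [   2. -129.   55.] mid [  -1. -165.   47.] [147. 114.  74.]
side 27 lo [ 80. -21.  70.] hi [122.  -8.  84.] mid [101. -14.  77.] [132.  89.  77.]
side 60 lo [-9.  1. 69.] hi [11. 32. 81.] mid [ 1. 16. 75.] [57. 34. 18.]
side 13 lo [16. 40. 70.] hi [39. 50. 83.] mid [28. 45. 76.] [97. 74. 48.]
```

```bash
python3 -m creep '[{"grip":-1,"tx":-1,"ty":0,"tz":0,"spin":0},{"grip":-1,"tx":-1,"ty":0,"tz":0,"spin":0},{"grip":-1,"tx":-1,"ty":0,"tz":0,"spin":0},{"grip":-1,"tx":-1,"ty":0,"tz":0,"spin":0},{"grip":-1,"tx":-1,"ty":0,"tz":0,"spin":0},{"grip":-1,"tx":-1,"ty":0,"tz":0,"spin":0},{"grip":-1,"tx":-1,"ty":0,"tz":0,"spin":0},{"grip":-1,"tx":0,"ty":0,"tz":0,"spin":0}]'
python3 st.py; python3 chk.py
```

```text
clock: 13.62
tool_pos: [0.5617, -0.0228, 0.0697]
eef_rot: [0.849, 0.528, -0.001, 0.0]
contact_force: [-0.2, -0.4, 0.8]
opening: 0.004
finger_force: 0.0
board mm [ -8.3 -29.1  69.7] toolx vs board y deg -24.18 F [-0.2 -0.4  0.8] t 13.6 op 0.004
scene 21 lo [  -5. -198.   41.] hi [   1. -184.   55.] mid [  -2. -191.   48.] [144. 117.  91.]
scene 129 lo [ 67. -55.  69.] hi [117. -10.  84.] mid [ 92. -33.  76.] [140. 118. 106.]
scene 48 lo [  -3. -194.    7.] hi [   2. -148.   37.] mid [  -1. -171.   22.] [133. 119. 109.]
scene 124 lo [-42. -65.  69.] hi [  9. -13.  84.] mid [-16. -39.  76.] [106.  76.  56.]
scene 60 lo [ -54. -197.    7.] hi [ -24. -159.   24.] mid [ -39. -178.   16.] [141. 100.  72.]
scene 63 lo [ 64. 169.  69.] hi [ 94. 209.  84.] mid [ 79. 189.  76.] [133. 120. 110.]
side 17 lo [ 97. -24.  69.] hi [123.  -8.  84.] mid [110. -16.  76.] [131. 101.  86.]
side 33 lo [ 68. -59.  76.] hi [103.  -8.  84.] mid [ 85. -34.  80.] [126.  72.  63.]
side 65 lo [-40. -64.  69.] hi [-17. -33.  81.] mid [-28. -49.  75.] [57. 34. 18.]
```

```bash
python3 -m creep '[{"grip":-1,"tx":-1,"ty":0,"tz":0,"spin":0},{"grip":-1,"tx":-1,"ty":0,"tz":0,"spin":0},{"grip":-1,"tx":-1,"ty":0,"tz":0,"spin":0},{"grip":-1,"tx":-1,"ty":0,"tz":0,"spin":0},{"grip":-1,"tx":-1,"ty":0,"tz":0,"spin":0},{"grip":-1,"tx":-1,"ty":0,"tz":0,"spin":0},{"grip":-1,"tx":-1,"ty":0,"tz":0,"spin":0},{"grip":-1,"tx":-1,"ty":0,"tz":0,"spin":0}]'
python3 st.py
python3 -m creep '[{"grip":-1,"tx":0,"ty":0,"tz":-2,"spin":0},{"grip":-1,"tx":0,"ty":0,"tz":-3,"spin":0},{"grip":-1,"tx":0,"ty":0,"tz":-3,"spin":-6},{"grip":-1,"tx":0,"ty":0,"tz":-3,"spin":-6},{"grip":-1,"tx":0,"ty":0,"tz":-3,"spin":-6},{"grip":-1,"tx":0,"ty":0,"tz":-3,"spin":-6}]'
python3 -m creep '[{"grip":-1,"tx":-3,"ty":0,"tz":0,"spin":0},{"grip":-1,"tx":-3,"ty":0,"tz":0,"spin":0},{"grip":-1,"tx":-3,"ty":0,"tz":0,"spin":0},{"grip":-1,"tx":-3,"ty":0,"tz":0,"spin":0},{"grip":-1,"tx":0,"ty":0,"tz":0,"spin":0},{"grip":-1,"tx":0,"ty":0,"tz":0,"spin":0}]'
python3 st.py
python3 - <<'E'
from h import *
p,W=cloud("wrist"); cv2.imwrite("pics/w5.png",p[:,:,::-1])
E
```

```text
clock: 14.38
tool_pos: [0.5276, -0.0922, 0.0698]
eef_rot: [0.849, 0.529, 0.0, 0.0]
contact_force: [-0.3, -0.4, 0.4]
opening: 0.004
finger_force: 0.0
board mm [-39.7 -99.8  69.8] toolx vs board y deg -23.99 F [-0.3 -0.4  0.4] t 14.4 op 0.004
clock: 14.88
tool_pos: [0.5272, -0.092, 0.2412]
eef_rot: [0.718, 0.696, -0.0, 0.0]
contact_force: [-0.1, -0.6, 0.3]
opening: 0.001
finger_force: 0.0
clock: 15.38
tool_pos: [0.5223, -0.2139, 0.2393]
eef_rot: [0.722, 0.692, -0.001, -0.0]
contact_force: [-0.2, 0.7, -0.6]
opening: 0.008
finger_force: 0.0
board mm [ -40.5 -221.5  239.3] toolx vs board y deg -0.26 F [-0.2  0.7 -0.6] t 15.4 op 0.008
```

View pics/w5.png

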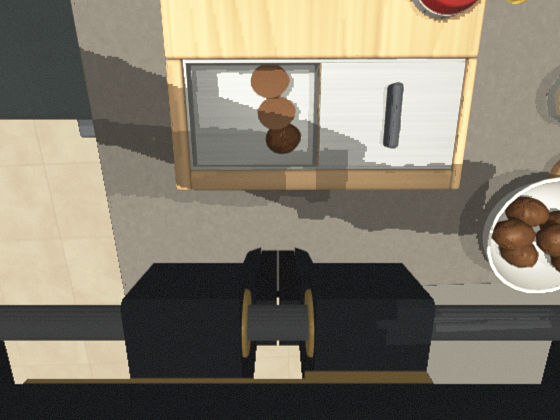

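All three shells lie in the pan at (270,80), (276,112) and (283,138). I'll check their heights and the clearance behind the cover before shutting it.

```bash
python3 - <<'E'
from h import *
a=-.037;c,s=np.cos(a),np.sin(a)
def fb(W):
    d=W-[.571,.006,0]; return np.stack([c*d[...,0]+s*d[...,1],-s*d[...,0]+c*d[...,1],d[...,2]],-1)*1000
p,W=cloud("wrist");B=fb(W)
m=(B[...,0]>-118)&(B[...,0]<-8)&(B[...,1]>-192)&(B[...,1]<-106)&(p[...,0].astype(int)-p[...,2]>30)
print(np.nanpercentile(B[m],[0,5,50,95,100],axis=0).round())
for n in("sceneW.npz","sideW.npz"):
    B=fb(np.load(n)["W"]); m=(B[...,0]>110)&(B[...,0]<230)&(B[...,1]>-230)&(B[...,1]<-70)&(B[...,2]>70)&(B[...,2]<230)
    q=B[m]; print(n,m.sum()); 
    if len(q): print(np.percentile(q,[0,10,50,90,100],axis=0).round())
E
```

```text
[[ -70. -192.    5.]
 [ -61. -190.   16.]
 [ -42. -148.   22.]
 [ -24. -110.  323.]
 [ -16. -106.  327.]]
sceneW.npz 0
sideW.npz 0
```

```bash
python3 -m creep '[{"grip":-1,"tx":1.2,"ty":2,"tz":0,"spin":0},{"grip":-1,"tx":1.2,"ty":2.4,"tz":0,"spin":0},{"grip":-1,"tx":1.2,"ty":2.4,"tz":0,"spin":0},{"grip":-1,"tx":1.2,"ty":2.4,"tz":0,"spin":0},{"grip":-1,"tx":1.2,"ty":2.4,"tz":0,"spin":0},{"grip":-1,"tx":1.2,"ty":2.5,"tz":0,"spin":0},{"grip":-1,"tx":0,"ty":0,"tz":3,"spin":0},{"grip":-1,"tx":0,"ty":0,"tz":0,"spin":0}]'
python3 st.py
python3 -m creep '[{"grip":-1,"tx":0,"ty":0,"tz":3,"spin":0},{"grip":-1,"tx":0,"ty":0,"tz":3,"spin":0},{"grip":-1,"tx":0,"ty":0,"tz":3,"spin":0},{"grip":-1,"tx":0,"ty":0,"tz":2,"spin":0},{"grip":-1,"tx":0,"ty":0,"tz":1.3,"spin":0},{"grip":-1,"tx":0,"ty":0,"tz":1,"spin":0},{"grip":-1,"tx":0,"ty":0,"tz":0,"spin":0}]'
python3 st.py
```

```text
clock: 16.15
tool_pos: [0.6656, -0.1398, 0.2051]
eef_rot: [0.718, 0.696, -0.002, -0.004]
contact_force: [-1.8, -0.7, -2.0]
opening: 0.007
finger_force: 0.0
board mm [ 100.  -142.2  205.1] toolx vs board y deg 0.36 F [-1.8 -0.7 -2. ] t 16.1 op 0.007
clock: 16.73
tool_pos: [0.666, -0.1438, 0.0755]
eef_rot: [0.72, 0.694, -0.001, -0.001]
contact_force: [-0.2, -0.5, -1.0]
opening: 0.005
finger_force: 0.0
board mm [ 100.4 -146.2   75.5] toolx vs board y deg 0.06 F [-0.2 -0.5 -1. ] t 16.7 op 0.005
```

```bash
python3 -m creep '[{"grip":-1,"tx":-0.2,"ty":-1,"tz":0,"spin":0},{"grip":-1,"tx":-0.2,"ty":-1,"tz":0,"spin":0},{"grip":-1,"tx":0,"ty":-1.2,"tz":0,"spin":0},{"grip":-1,"tx":0,"ty":-1.2,"tz":0,"spin":0},{"grip":-1,"tx":0,"ty":-1.2,"tz":0,"spin":0},{"grip":-1,"tx":0,"ty":-1.2,"tz":0,"spin":0},{"grip":-1,"tx":0,"ty":-1.2,"tz":0,"spin":0},{"grip":-1,"tx":0,"ty":-1.2,"tz":0,"spin":0}]'
python3 st.py
python3 -m creep '[{"grip":-1,"tx":0,"ty":-1,"tz":0,"spin":0},{"grip":-1,"tx":0,"ty":-1,"tz":0,"spin":0},{"grip":-1,"tx":0,"ty":-1,"tz":0,"spin":0},{"grip":-1,"tx":0,"ty":-0.8,"tz":0,"spin":0},{"grip":-1,"tx":0,"ty":-0.6,"tz":0,"spin":0},{"grip":-1,"tx":0,"ty":-0.4,"tz":0,"spin":0},{"grip":-1,"tx":0,"ty":-0.2,"tz":0,"spin":0},{"grip":-1,"tx":0,"ty":0,"tz":0,"spin":0}]'
python3 st.py
```

```text
clock: 17.4
tool_pos: [0.5774, -0.1451, 0.0789]
eef_rot: [0.72, 0.694, 0.002, 0.002]
contact_force: [2.3, 0.9, -1.1]
opening: 0.005
finger_force: 1.1
board mm [  12.  -150.7   78.9] toolx vs board y deg 0.03 F [ 2.3  0.9 -1.1] t 17.4 op 0.005
clock: 18.07
tool_pos: [0.5251, -0.1432, 0.0771]
eef_rot: [0.72, 0.694, 0.0, 0.0]
contact_force: [0.2, -0.2, 1.1]
opening: 0.002
finger_force: 0.4
board mm [ -40.4 -150.8   77.1] toolx vs board y deg 0.02 F [ 0.2 -0.2  1.1] t 18.1 op 0.002
```

```bash
python3 -m creep '[{"grip":-1,"tx":0,"ty":-0.3,"tz":0,"spin":0},{"grip":-1,"tx":0,"ty":-0.3,"tz":0,"spin":0},{"grip":-1,"tx":0,"ty":0,"tz":0,"spin":0},{"grip":-1,"tx":0,"ty":0,"tz":0,"spin":0}]'
python3 st.py
python3 -m creep '[{"grip":-1,"tx":0,"ty":-0.3,"tz":0,"spin":0},{"grip":-1,"tx":0,"ty":-0.2,"tz":0,"spin":0},{"grip":-1,"tx":0,"ty":0,"tz":0,"spin":0},{"grip":-1,"tx":0,"ty":0,"tz":0,"spin":0}]'
python3 st.py
```

```text
clock: 18.4
tool_pos: [0.5226, -0.143, 0.0771]
eef_rot: [0.72, 0.694, 0.002, 0.002]
contact_force: [7.0, -2.2, -1.3]
opening: 0.005
finger_force: 3.1
board mm [ -42.8 -150.7   77.1] toolx vs board y deg 0.03 F [ 7.  -2.2 -1.3] t 18.4 op 0.005
clock: 18.73
tool_pos: [0.5225, -0.143, 0.0774]
eef_rot: [0.72, 0.694, 0.006, 0.006]
contact_force: [14.4, -1.9, -7.0]
opening: 0.004
finger_force: 6.3
board mm [ -43.  -150.7   77.4] toolx vs board y deg 0.05 F [14.4 -1.9 -7. ] t 18.7 op 0.004
```

It's firmly at the stop (14 N, no further motion). Back off, lift and verify.

```bash
python3 -m creep '[{"grip":-1,"tx":0,"ty":1,"tz":0,"spin":0},{"grip":-1,"tx":0,"ty":1.2,"tz":0,"spin":0},{"grip":-1,"tx":0,"ty":0,"tz":-2,"spin":0},{"grip":-1,"tx":0,"ty":0,"tz":-3,"spin":0},{"grip":-1,"tx":-1,"ty":0,"tz":-3,"spin":0},{"grip":-1,"tx":-2,"ty":0,"tz":-3,"spin":0},{"grip":-1,"tx":-3,"ty":0,"tz":-3,"spin":0},{"grip":-1,"tx":-3,"ty":0,"tz":-2,"spin":0}]'
python3 -m creep '[{"grip":-1,"tx":0,"ty":0,"tz":0,"spin":0},{"grip":-1,"tx":0,"ty":0,"tz":0,"spin":0},{"grip":-1,"tx":0,"ty":0,"tz":0,"spin":0}]'
python3 - <<'E'
from h import *
p,W=cloud("wrist"); cv2.imwrite("pics/w6.png",p[:,:,::-1])
a=-.037;c,s=np.cos(a),np.sin(a)
for n,(P,W) in {"wrist":(p,W),"scene":cloud("scene")}.items():
    d=W-[.571,.006,0]; B=np.stack([c*d[...,0]+s*d[...,1],-s*d[...,0]+c*d[...,1],d[...,2]],-1)*1000
    for nm,lo,hi in (("bar",(-90,-185,70),(100,-110,95)),("timer",(50,-80,75),(140,10,115)),("pot",(50,130,75),(140,225,130))):
        q=B[np.all((B>lo)&(B<hi),-1)]
        if len(q): print(n,nm,len(q),((q.min(0)+q.max(0))/2).round(1))
E
```

```text
clock: 19.4
tool_pos: [0.5327, -0.233, 0.2385]
eef_rot: [0.719, 0.695, 0.0, 0.0]
contact_force: [0.6, -0.0, -0.7]
opening: 0.002
finger_force: 0.0
clock: 19.65
tool_pos: [0.5317, -0.232, 0.2352]
eef_rot: [0.72, 0.694, -0.0, -0.001]
contact_force: [1.6, 0.7, -0.4]
opening: 0.008
finger_force: 0.0
wrist bar 857 [ -61.2 -150.1   78.6]
scene bar 124 [ -62.4 -148.6   78.3]
scene timer 461 [ 94.6 -36.6  94.9]
scene pot 1003 [ 96.  179.  101.8]
```

View pics/w6.png

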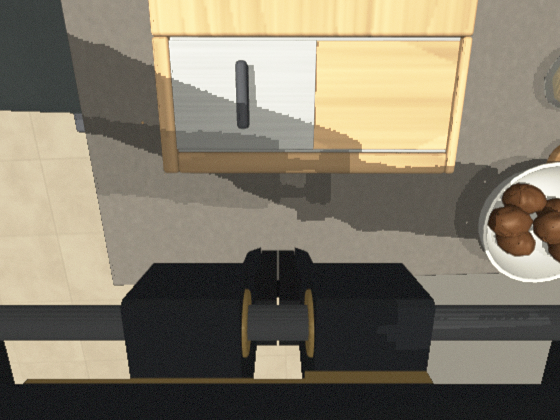

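The cover is shut: the bar is at (242,95) in the picture, x ≈ −61 mm in the board frame against −60.5 nominal. The pot and timer haven't moved and the arm is clear, so I'm handing in.

```bash
python3 -c "
from plant import workorder
print(workorder.finish_job())"
```

```text
the job is handed in; nothing more can be done
None
```

I opened the hatch, swept all three walnut shells into the pan and pushed the cover fully shut; the pot and timer stayed in place. The job is handed in at about 20 s of the 64 s allowed, but no verdict was shown.

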